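# Reset the tripped kiln at its control box

## Robot

A 7-joint arm with a two-finger parallel gripper is mounted at the origin on the work surface. World frame = base frame: x ahead of the robot, y to its left, z up, the work surface at z = 0. Lengths are in m, angles in rad, forces in N, time in s.
With the tool pointing down it reaches from about 0.35 to 0.9 m from the base axis. Payload 8.1 kg.
Tool frame: the origin (TCP) lies midway between the tips of the shut fingers; the grasp point (between the pads) lies arm.grasp_offset behind it (arm.grasp_offset is the distance from the TCP to the grasp point, in m); z points along the fingers, y is the line along which they close (so a half turn about z gives the same grasp; the last joint's range is limited). The gripper opens to 92 mm and grips with 3 to 60 N. Pads are 19 mm wide; open, the fingers measure 130 mm over their backs; the gripper's body (75 mm by 190 mm) begins 47 mm behind the grasp point.
Start: joints at [-1.295, 0.434, 0.025, 1.573, -0.012, 1.134, -0.075], TCP at [0.231, 0.581, 0.227] pointing down, gripper open.
Joint ranges: [-2.62, 2.62], [-0.44, 2.09], [-1.27, 1.32], [0.08, 2.57], [-1.32, 4.46], [0.12, 2], [-2.74, 2.74]. Speed limits (rad/s): [2.22, 2.22, 3.01, 3.01, 3.14, 3.14, 3.14].

## Interface

Orientations are given as a rotation vector (axis times angle).
In Python, from cell import observe, imaging, arm gives the robot as it stands.
- The arm moves only by the tool apply_moves, never from a script. Its argument "commands" is a list of rows, each a list of 5 numbers: the opening in per cent of the stroke, from 0 (shut) to 100 (fully open), then the shift along the world's x, y, z in units of 0.06 m (1.0 is 0.06 m), then the turn about the world's z in units of 0.5 rad (1.0 is 0.5 rad). A call has 1 to 12 rows; each row shifts and turns the commanded pose from where the row before left it; what a row does not reach is not made up. A row lasts 1/8 s, in which the tool goes at most 62.5 mm and 10.7 degrees, less where a joint would pass 70% of its speed; a pose out of reach is approached as far as the arm can. A call with a number of a shift or a turn outside -1 to 1 is refused whole. A call with a gripper value outside its range is refused whole. The fingers move at their own pace and stop on an object; "newtons" is the grip in N (left out, the last holds). Time passes only in rows, so rows that do not move let the fingers close. It gives the time, the measured TCP pose, the force, the opening and the grip force at its end, in the units of the state.
- observe(): the state, without advancing time (a new reading comes with each control period).
- imaging.get_image(name): name is "side" or "top" or "wrist"; returns (picture, depth): 480x640x3 uint8, red, green, blue; 480x640 float32, m along the optical axis (not along the pixel's ray), 0 where there is no reading.
- imaging.camera_params(name): a dict with "camera_matrix" (3x3 intrinsics, pixels), "origin" and "rotation" of the camera in the world; the wrist camera has in their place "tool_from_camera" (4x4, takes a point from camera to tool coordinates, whose origin is the TCP and whose axes are the flange's). Camera axes: x right, y up, looking along -z (the intrinsics and any distortion apply to the point x, -y, -z); pixel columns grow to the right and rows downward; lengths in m; the calibration is good to about 2 mm. A picture is of the moment at which its call begins: read the wrist's pose just before it. camera_params takes no time and is no camera call.
- arm.sign_off(): hands the job in; it is judged then, once.
The state is a dict: "clock": time; "joints": joint angles; "dq": joint speeds; "joint_efforts": joint torques, N m; "position": TCP position; "ee_rot": TCP orientation; "force": force on the tool from outside, world axes, zero at the start; "ft_torque": the same for the moment, N m; "width": opening from 0.0 (shut) to 1.0 (fully open); "gripper_force": force on a finger pad.
Only numpy, scipy, OpenCV 4.12 (cv2) and the standard library are available. Lean on these libraries where they do the work, as an engineer would, in place of code of your own. Each camera call takes 0.05 s, during which the arm holds its last target. There are 200 camera calls.

## Task

The glass kiln has tripped: on its control box, the one with the square well, reach a fingertip into the well, press the sunken reset key fully down and keep it down for a good second, then let it come up and only after that push the box's small lever right over, away from the well, to switch the heat back on. Only touch: do not pick up, tip or shove the box, and leave the fan's box (round well) and everything else on the bench as it is.

Things in the scene. Friction and masses are not known exactly. Their poses are not given: they have to be found in the camera images.
- kiln_box: Loose white-painted steel control box, about 1.6 kg, standing on the table: 170 (x) x 80 (y) x 56 mm high. Origin at the centre of its underside, x along its length, z up. A vertical well with a grey key at its bottom opens in its flat top 35 mm from the centre towards -x; a small toggle lever stands on the top 45 mm from the centre towards +x. This is the kiln's box: the one whose well and key are SQUARE.
- kiln_well (a point): Centre of the mouth of the kiln box's well, level with the top of the box (56 mm above the table); axes as the box. The well is square, 44 x 44 mm, sides along the box's x and y. The square 30 x 30 mm reset key stands in its middle, its top 18 mm below the mouth when released; fully pressed it is 26 mm below the mouth. Walls are vertical; the key cannot be reached from the side.
- kiln_key (a joint): Travel of the kiln box's sunken reset key in m: 0 released, 0.008 fully pressed (downwards). Spring: starts to move at about 2 N, about 5 N at the bottom, then a hard stop; returns by itself when let go.
- kiln_lever (a joint): Angle of the kiln box's toggle lever in rad: about 0 (up to 0.1) is off, leaning towards the well (box -x); 0.9 is on, leaning the same amount to the other side (box +x). Pivots about the box's y axis on a point 54 mm above the table, 45 mm from the box's centre. Light friction (1 to 2 N at the ball); stays where it is left.
- kiln_ball (a point): Centre of the black ball, 12 mm in diameter, at the end of the kiln box's lever, 30 mm from the pivot; the lever's rod is 8 mm thick. At off it is about 13 mm from the pivot towards box -x and 81 mm above the table.
- vent_box: Loose white-painted steel control box, about 1.6 kg, standing on the table: 170 (x) x 80 (y) x 56 mm high. Origin at the centre of its underside, x along its length, z up. A vertical well with a grey key at its bottom opens in its flat top 35 mm from the centre towards -x; a small toggle lever stands on the top 45 mm from the centre towards +x. This is the extractor fan's box: it looks the same, but its well (46 mm in diameter) and key (32 mm) are ROUND. To be left alone.
- vent_key (a joint): Travel of the round key of the fan's box in m: 0 released, 0.008 pressed. To be left alone.
- vent_lever (a joint): Angle of the fan box's lever in rad, 0 leaning towards its well, 0.9 the other way. To be left alone.
- paperweight: Loose green glass paperweight, 48 mm across, 40 mm high; origin at its underside. Bystander.
- bead_cup: Loose small brass cup, 40 mm across, 35 mm high; origin at its underside. Bystander.
- frit_jar: Loose amber jar with a metal cap, 52 mm across, 70 mm high; origin at its underside. Bystander.
- dish: Loose white ceramic dish, 80 mm across, 28 mm high; origin at its underside. Bystander.
- mug: Loose blue mug, 72 mm across, 70 mm high; origin at its underside. Bystander.
- pliers: Loose pliers with red handles lying flat, about 150 mm long, 12 mm high; origin under the joint of the legs, x along the jaws. Bystander.
- tweezers: Loose steel tweezers lying flat, 140 mm long, 8 mm high; origin in the middle, x along them. Bystander.
Not all that is in view belongs to the job. What is shaped like the kiln_box but green or yellow is not meant.

How it is judged:
On the way, in this order (a step that is already met when the one before it is completed fails the run):
1. the square reset key is held fully down for a good second while the lever is still off (value of joint kiln_key above 0.006 m and value of joint kiln_lever below 0.3 rad), for 0.8 s.
2. the key is let up while the lever is still off (value of joint kiln_key below 0.002 m and value of joint kiln_lever below 0.3 rad), for 0.05 s.
3. the lever is pushed right over to on (value of joint kiln_lever above 0.7 rad), for 0.1 s.
At the end, for the whole second after the job is handed in: The kiln box's lever is over beyond 0.7 rad (of 0.9), its key is up again (within 2 mm), the fan's key and lever are as they were, both boxes stand flat and still within 25 mm of where they were, and every bystander within 25 mm of its start (value of joint kiln_lever above 0.7 rad and value of joint each of kiln_key, vent_key below 0.002 m and value of joint vent_lever below 0.3 rad and height (world z) of each of kiln_box, vent_box below 0.006 m and distance of each of kiln_box, vent_box, paperweight, bead_cup, frit_jar, dish, mug, pliers, tweezers from where it was at the start of the episode below 0.025 m and linear speed of each of kiln_box, vent_box below 0.02 m/s); the robot touches nothing.
It fails at once if a control box is lifted or tipped (height (world z) of any of kiln_box, vent_box above 0.012 m or angle between any of kiln_box, vent_box's own z axis and vertical above 0.15 rad).
It fails at once if a control box is shoved more than 25 mm (distance of any of kiln_box, vent_box from where it was at the start of the episode above 0.025 m).
It fails at once if the fan's key is pressed or its lever is moved (value of joint vent_key above 0.003 m or value of joint vent_lever above 0.3 rad).
It fails at once if something else on the bench is moved more than 25 mm (distance of any of paperweight, bead_cup, frit_jar, dish, mug, pliers, tweezers from where it was at the start of the episode above 0.025 m).
It also fails if it takes over 48 s, if anything falls off the work surface, if the arm or the gripper's body presses on something with over 40 N, if the wrist force passes 120 N, or if a joint passes its speed limit or range.

## Working session

There is one attempt and no reset: what is moved stays moved. The work goes in short steps, Python scripts to look and compute and a tool call to move; the robot and the scene stay as the last step left them, time stands still between calls to the robot, and variables do not carry over. Pictures are saved under pics/ and viewed, at most 10 in all, crops included, and the job is handed in when it is done.

Besides the shell and the picture viewer there is one more tool, called after ">>>" in YAML: its name, and indented under it one key for each argument. apply_moves: Moves the arm, as the interface text tells. Its arguments: {"type":"object","properties":{"commands":{"type":"array"},"newtons":{"type":"number"}},"required":["commands"]}

```bash
mkdir -p pics; cat > h.py <<'E'
import numpy as np, cv2
from cell import observe, imaging, arm
def grab(n):
    p,d=imaging.get_image(n); c=imaging.camera_params(n); return p,d,c
def ray(c,u,v):
    K=np.array(c["camera_matrix"]); R=np.array(c["rotation"])
    p=np.linalg.inv(K)@[u,v,1]; return np.array(c["origin"]),R@np.array([p[0],-p[1],-p[2]])
def onz(c,u,v,z):
    o,d=ray(c,u,v); return o+d*(z-o[2])/d[2]
def proj(c,P):
    K=np.array(c["camera_matrix"]); q=np.array(c["rotation"]).T@(np.array(P)-c["origin"]); q=K@[q[0],-q[1],-q[2]]; return q[:2]/q[2]
E
python3 - <<'E'
from h import *
for n in("top","side"):
    p,d,c=grab(n); cv2.imwrite(f"pics/{n}.png",p[:,:,::-1]); np.savez(f"{n}.npz",p=p,d=d)
    print({k:np.round(v,3).tolist() if not isinstance(v,(str,dict)) else v for k,v in c.items()})
s=observe(); print(s); print(arm.grasp_offset)
E
```

```text
{'camera_matrix': [[444.302, 0.0, 321.451], [0.0, 444.302, 239.84], [0.0, 0.0, 1.0]], 'origin': [0.319, 0.085, 1.135], 'rotation': [0.131, -0.174, -1.555]}
{'camera_matrix': [[448.668, 0.0, 315.413], [0.0, 448.668, 234.99], [0.0, 0.0, 1.0]], 'origin': [0.057, -0.432, 0.815], 'rotation': [0.716, -0.297, -0.699]}
{'clock': 0.1, 'joints': array([-1.29460577,  0.43517937,  0.02496796,  1.57398612, -0.01157404,
        1.13395408, -0.07509772]), 'dq': array([ 1.16666349e-03,  1.78464348e-05, -4.47637776e-04, -2.52549828e-03,
        5.56094472e-04, -2.03433323e-03, -9.41584130e-05]), 'joint_efforts': array([ 4.63216013e-03, -6.69115877e+01,  9.89046581e-01, -3.15146685e+01,
       -6.04478270e-02,  3.74202244e-02,  3.79152607e-05]), 'position': array([0.23101548, 0.58027202, 0.22601491]), 'ee_rot': array([-5.91508914e-01, -3.08528846e+00,  2.16427572e-03]), 'force': array([-0.24357706, -0.58350607,  0.54289777]), 'ft_torque': array([-0.01703346,  0.02908979, -0.02621481]), 'gripper_force': 0.0, 'width': 0.999164905399625}
0.0188
```

View pics/top.png

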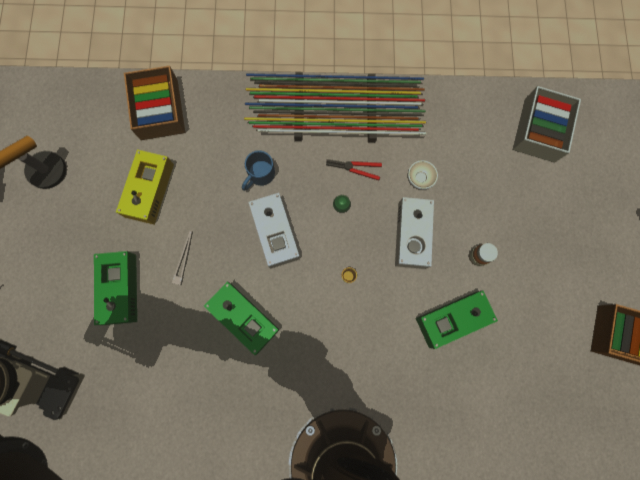

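View pics/side.png

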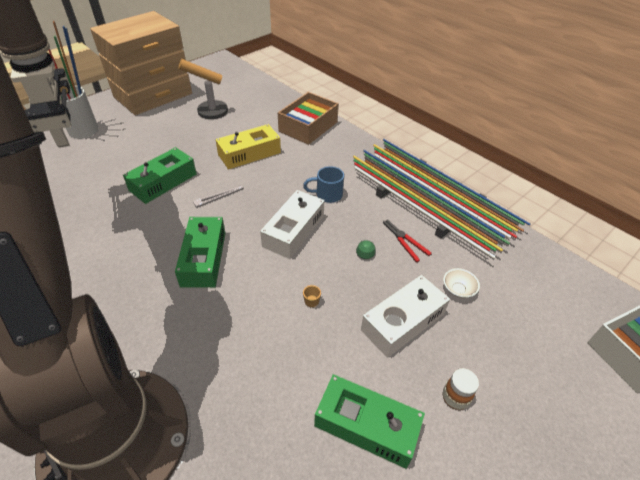

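Two white boxes are candidates: one at top (274,230) / side (293,223), whose well looks square, and one at top (416,232) / side (405,314), whose well looks round. The square one fits the kiln. The green and yellow boxes are excluded. I'll confirm with a crop and measure.

```bash
sed -i 's/R=np.array(c\["rotation"\])/R=cv2.Rodrigues(np.array(c["rotation"],float))[0]/; s/np.array(c\["rotation"\]).T@/cv2.Rodrigues(np.array(c["rotation"],float))[0].T@/' h.py
python3 - <<'E'
from h import *
T=np.load("top.npz");S=np.load("side.npz");ct=imaging.camera_params("top");cs=imaging.camera_params("side")
a=cv2.resize(T["p"][180:280,235:315],None,fx=5,fy=5,interpolation=cv2.INTER_CUBIC)
b=cv2.resize(S["p"][185:265,250:335],None,fx=4,fy=5,interpolation=cv2.INTER_CUBIC)
a2=np.zeros((500,800,3),np.uint8);a2[:500,:400]=a;a2[:400,400:740]=b
cv2.imwrite("pics/crop.png",a2[:,:,::-1])
for n,I,c,roi in(("top",T,ct,(235,315,180,280)),("side",S,cs,(250,335,185,265))):
    x0,x1,y0,y1=roi; p=I["p"][y0:y1,x0:x1].astype(int)
    for thr in(150,165,180):
        m=((p.min(2)>thr)&(p.max(2)-p.min(2)<40)).astype(np.uint8)
        nn,l,st,_=cv2.connectedComponentsWithStats(m);k=1+st[1:,4].argmax()
        cn=max(cv2.findContours((l==k).astype(np.uint8),0,1)[0],key=cv2.contourArea)+[x0,y0]
        r=cv2.minAreaRect(cn)
        print(n,thr,r,[np.round(onz(c,*q,.056)[:2],4).tolist() for q in cv2.boxPoints(r)],onz(c,*r[0],.056).round(4))
    m=(p.max(2)<70).astype(np.uint8); nn,l,st,ce=cv2.connectedComponentsWithStats(m)
    for k in range(1,nn):
        if st[k,4]>8: print(n,"dark",st[k],ce[k]+[x0,y0])
E
```

```text
top 150 ((273.1801452636719, 228.455078125), (66.11439514160156, 32.04245376586914), 72.9794692993164) [[0.6276, 0.2402], [0.6534, 0.1642], [0.4926, 0.1125], [0.4684, 0.1868]] [0.5594 0.1757 0.056 ]
top 165 ((258.0, 215.0), (0.0, 0.0), 0.0) [[0.5932, 0.2144], [0.5932, 0.2144], [0.5932, 0.2144], [0.5932, 0.2144]] [0.5932 0.2144 0.056 ]Traceback (most recent call last):
  File "<stdin>", line 11, in <module>
ValueError: attempt to get argmax of an empty sequence
```

View pics/crop.png

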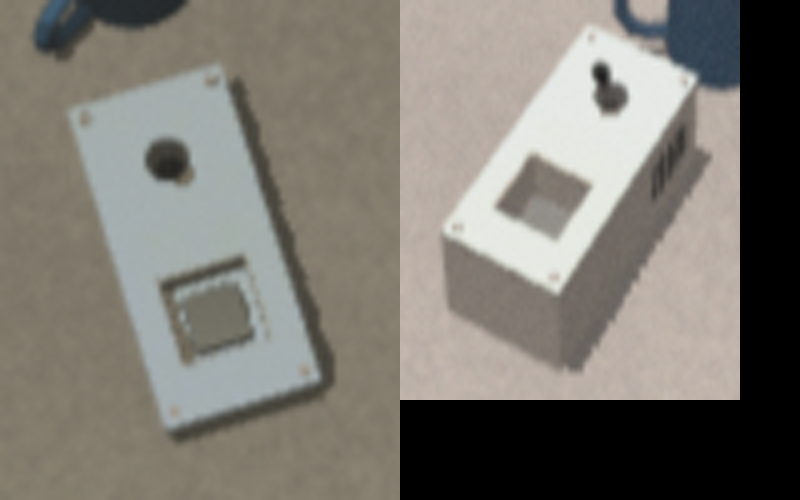

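The crop confirms it: the left white box has a square well and square key (top px 278,242), and its ball is at top px (268,211) / side px (300,199). Box centre is about (0.559, 0.176) with yaw about 0.318. I'll use one fingertip of the open gripper, with the other finger hanging off the box's +y side.

>>> apply_moves:
  commands:
    - [100,0.46,-0.6,0,0.14]
    - [100,0.46,-0.6,0,0.14]
    - [100,0.46,-0.6,0,0.14]
    - [100,0.46,-0.6,0,0.14]
    - [100,0.46,-0.6,0,0.14]
    - [100,0.46,-0.6,0,0.14]
    - [100,0.46,-0.6,0,0.14]
    - [100,0.46,-0.6,0,0.14]
    - [100,0.46,-0.6,0,0.14]
    - [100,0.46,-0.6,0,0.14]
    - [100,0,0,0,0]
    - [100,0,0,0,0]

```text
clock: 1.6
position: [0.5066, 0.2211, 0.2264]
ee_rot: [0.501, -3.1, -0.001]
force: [-0.2, 0.1, -1.2]
width: 0.997
gripper_force: 0.0
```

```bash
python3 - <<'E'
from h import *
s=observe(); p,d,c=grab("wrist"); cv2.imwrite("pics/w1.png",p[:,:,::-1]); np.savez("w1.npz",p=p,d=d,pos=s["position"],rot=s["ee_rot"])
print(s["position"],s["ee_rot"],s["force"],c)
T=cv2.Rodrigues(s["ee_rot"])[0]; print("tool y",T[:,1],np.arctan2(T[1,1],T[0,1]))
ct=imaging.camera_params("top");cs=imaging.camera_params("side")
print("well top",onz(ct,278,242.2,.056),"ball",onz(ct,268,211,.081),onz(cs,300.5,199.4,.081))
# side corners of top face from crop
for u,v in((590,25),(697,78),(560,297),(443,233),(542,196)): print(onz(cs,(u-400)/4+250,v/5+185,.056))
for u,v in((70,110),(220,66),(320,382),(170,432),(215,311)): print(onz(ct,u/5+235,v/5+180,.056))
E
```

```text
[0.50661301 0.22110683 0.22640495] [ 5.01279302e-01 -3.10041499e+00 -5.81453313e-04] [-0.24352161  0.11102051 -1.2254927 ] {'camera_matrix': array([[401.67606788,   0.        , 322.50352517],
       [  0.        , 401.67606788, 237.5834498 ],
       [  0.        ,   0.        ,   1.        ]]), 'tool_from_camera': array([[ 2.62312351e-04,  9.63856179e-01,  2.66422967e-01,
         7.15639583e-02],
       [ 9.99999940e-01, -3.13213217e-04,  1.48561363e-04,
        -9.74561657e-04],
       [ 2.26638982e-04,  2.66422912e-01, -9.63856203e-01,
        -1.58071599e-01],
       [ 0.00000000e+00,  0.00000000e+00,  0.00000000e+00,
         1.00000000e+00]])}
tool y [-3.15124827e-01  9.49050094e-01  5.11612270e-04] 1.8913845495722856
well top [0.52483224 0.16283562 0.056     ] ball [0.59730499 0.18747899 0.081     ] [0.58986008 0.18382546 0.081     ]
[0.62596699 0.23696238 0.056     ]
[0.64981826 0.16192654 0.056     ]
[0.48927736 0.10564912 0.056     ]
[0.46433507 0.18192019 0.056     ]
[0.52330393 0.16228863 0.056     ]
[0.62644462 0.23812024 0.056     ]
[0.65066568 0.16370128 0.056     ]
[0.49003655 0.11044669 0.056     ]
[0.46443391 0.18312434 0.056     ]
[0.52483224 0.16283562 0.056     ]
```

View pics/w1.png

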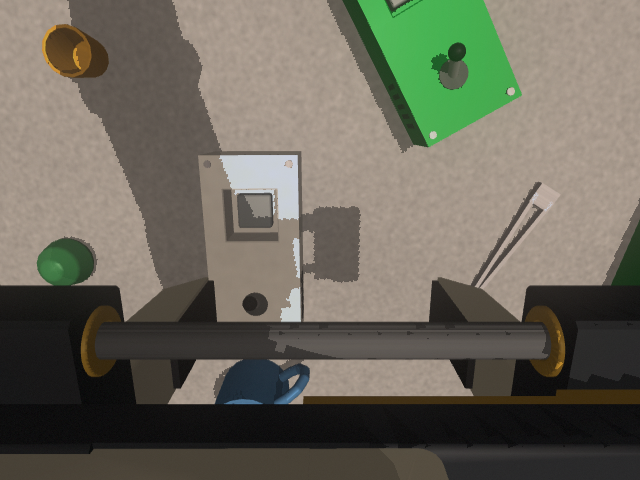

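The wrist view shows the square well's mouth spanning about px (224-278, 189-240). The fingers are at left (150-214, 285-400) and right. Now refining the well position and the fingertip extents.

```bash
python3 - <<'E'
from h import *
W=np.load("w1.npz");c=imaging.camera_params("wrist");T=np.eye(4);T[:3,:3]=cv2.Rodrigues(W["rot"])[0];T[:3,3]=W["pos"]
M=T@c["tool_from_camera"]; c2=dict(camera_matrix=c["camera_matrix"],origin=M[:3,3],rotation=cv2.Rodrigues(M[:3,:3])[0].ravel())
print("tool x",T[:3,0])
q=[onz(c2,u,v,.056) for u,v in((224,189.5),(277,188.5),(278,240),(226,241))]
print(np.round(q,4)); w=np.mean(q,0); print("well",w)
for u,v in((199,152.5),(301,152)): print("corner",onz(c2,u,v,.056))
def f(P): return proj(c2,(T@np.array([*P,1]))[:3]).round(1)
for y in(-.065,-.046,.046,.065):
    for x in(.0095,-.0095): print("tip",x,y,f((x,y,0)),f((x,y,-.0188)))
d=W["d"]
for v in(290,310,340,380):
  o=[]
  for u in range(120,224,8):
    if 0<d[v,u]<.2:
      o_,r=ray(c2,u,v); fw=-M[:3,2]; P=np.linalg.inv(T)@[*(o_+r*d[v,u]/(r@fw)),1]; o.append(np.round(P[:3]*1000).astype(int).tolist())
  print(v,o)
E
```

```text
tool x [-9.49049744e-01 -3.15125166e-01  8.44447409e-04]
[[0.5117 0.1365 0.056 ]
 [0.4971 0.1776 0.056 ]
 [0.539  0.191  0.056 ]
 [0.5538 0.1493 0.056 ]]
well [0.52537863 0.16361876 0.056     ]
corner [0.48910308 0.10997762 0.056     ]
corner [0.46294639 0.18744301 0.056     ]
tip 0.0095 -0.065 [170.3 279.6] [152. 298.]
tip -0.0095 -0.065 [174.7 320.7] [157.5 343.3]
tip 0.0095 -0.046 [215.5 279.7] [202.6 298.1]
tip -0.0095 -0.046 [218.6 320.7] [206.5 343.3]
tip 0.0095 0.046 [434.3 279.7] [447.7 298.1]
tip -0.0095 0.046 [431.  320.8] [443.6 343.4]
tip 0.0095 0.065 [479.5 279.7] [498.3 298.2]
tip -0.0095 0.065 [474.9 320.8] [492.6 343.4]
290 [[10, -61, -13], [11, -57, -15], [11, -54, -15], [11, -51, -15], [10, -49, -11], [9, -47, -9]]
310 [[30, -49, -71], [11, -62, -32], [11, -60, -32], [11, -57, -32], [11, -54, -32], [11, -51, -32], [10, -49, -30], [9, -47, -28], [5, -47, -21], [1, -47, -11]]
340 [[28, -44, -82], [28, -42, -82], [29, -40, -83], [28, -38, -82], [29, -37, -83], [28, -35, -83], [29, -33, -83], [29, -32, -83], [29, -30, -83], [29, -28, -83], [28, -27, -82], [28, -25, -82], [29, -23, -83]]
380 [[14, -49, -76], [11, -50, -71], [9, -49, -68], [6, -49, -64], [3, -49, -60], [-1, -49, -54], [-4, -49, -49], [-7, -48, -46], [-10, -47, -41]]
```

>>> apply_moves:
  commands:
    - [100,0.03,-0.12,-0.4,0]
    - [100,0,0,-0.5,0]
    - [100,0,0,-0.5,0]
    - [100,0,0,-0.5,0]
    - [100,0,0,-0.4,0]
    - [100,0,0,-0.2,0]
    - [100,0,0,0,0]
    - [100,0,0,0,0]

```text
clock: 2.65
position: [0.5094, 0.2141, 0.0776]
ee_rot: [-0.503, 3.1, 0.001]
force: [0.7, -0.4, 0.6]
width: 1.001
gripper_force: 0.0
```

```bash
python3 - <<'E'
from h import *
p,d,c=grab("wrist"); cv2.imwrite("pics/w2.png",p[:,:,::-1]); print(observe()["position"],observe()["force"])
E
```

```text
[0.50951708 0.21402684 0.07774142] [ 0.34860441 -0.43182241  1.06624029]
```

View pics/w2.png

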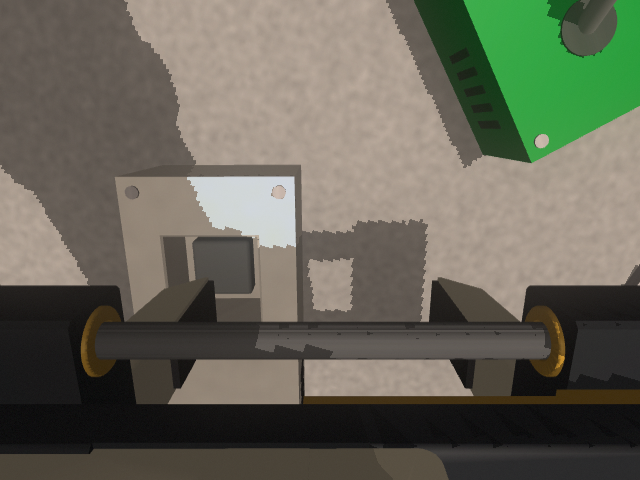

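The wrist view shows the left finger above the well (mouth px x 162-260), with well centre at about (0, -54) mm in the tool frame, so the finger is well centred. Descending into the well.

>>> apply_moves:
  commands:
    - [100,0,0,-0.3,0]
    - [100,0,0,-0.25,0]
    - [100,0,0,0,0]
    - [100,0,0,-0.1,0]
    - [100,0,0,0,0]

```text
clock: 3.32
position: [0.5094, 0.2137, 0.038]
ee_rot: [-0.502, 3.1, 0.0]
force: [-0.0, 0.7, 2.0]
width: 1.002
gripper_force: 1.0
```

>>> apply_moves:
  commands:
    - [100,0,0,-0.06,0]
    - [100,0,0,-0.06,0]
    - [100,0,0,-0.02,0]
    - [100,0,0,0,0]

```text
clock: 3.82
position: [0.5095, 0.2137, 0.0301]
ee_rot: [-0.502, 3.1, 0.001]
force: [-1.7, 0.2, 12.9]
width: 1.0
gripper_force: 6.2
```

At the hard stop (12.9 N). Holding, then letting up.

>>> apply_moves:
  commands:
    - [100,0,0,0,0]
    - [100,0,0,0,0]
    - [100,0,0,0,0]
    - [100,0,0,0,0]
    - [100,0,0,0,0]
    - [100,0,0,0,0]
    - [100,0,0,0,0]
    - [100,0,0,0,0]
    - [100,0,0,0,0]
    - [100,0,0,0,0]
    - [100,0,0,0,0]
    - [100,0,0,0,0]

```text
clock: 5.32
position: [0.5095, 0.2137, 0.0301]
ee_rot: [-0.502, 3.1, 0.001]
force: [-1.9, -1.6, 12.8]
width: 1.002
gripper_force: 6.2
```

>>> apply_moves:
  commands:
    - [100,0,0,0.1,0]
    - [100,0,0,0.3,0]
    - [100,0,0,0.5,0]
    - [100,0,0,0.8,0]
    - [100,0,0,0.8,0]
    - [0,0,0,0,0]
    - [0,0,0,0,0]

```text
clock: 6.2
position: [0.5084, 0.2133, 0.1787]
ee_rot: [0.502, -3.1, 0.0]
force: [0.4, -0.5, -1.6]
width: 0.835
gripper_force: 0.0
```

>>> apply_moves:
  commands:
    - [0,0.46,-0.31,0,0]
    - [0,0.46,-0.31,0,0]
    - [0,0,0,0,0]
    - [0,0,0,0,0]
    - [0,0,0,0,0]
    - [0,0,0,0,0]
    - [0,0,0,0,0]
    - [0,0,0,0,0]
    - [0,0,0,-0.6,0]
    - [0,0,0,-0.6,0]
    - [0,0,0,-0.54,0]
    - [0,0,0,0,0]

```text
clock: 7.7
position: [0.5624, 0.1757, 0.0729]
ee_rot: [0.502, -3.097, 0.002]
force: [-0.7, -0.0, -0.2]
width: 0.005
gripper_force: 0.0
```

```bash
python3 - <<'E'
from h import *
p,d,c=grab("side"); cv2.imwrite("pics/s2.png",cv2.resize(p[150:290,230:390],None,fx=4,fy=4)[:,:,::-1]); print(observe()["position"],observe()["force"],observe()["width"])
E
```

```text
[0.56366825 0.17611464 0.07465294] [ 0.17109475 -0.23488161  0.76199706] 0.005686779754874047
```

View pics/s2.png

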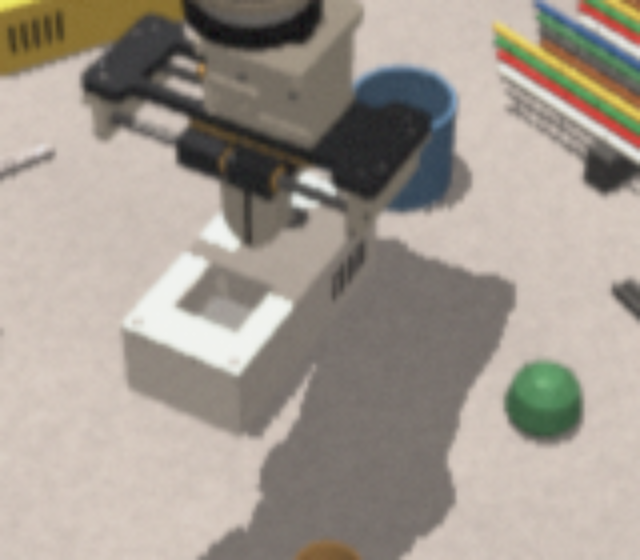

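The side view shows the shut fingertips between the well and the lever, the key up, and the box unmoved. Pushing along box +x.

>>> apply_moves:
  commands:
    - [0,0.11,0.036,0,0]
    - [0,0.11,0.036,0,0]
    - [0,0.11,0.036,0,0]
    - [0,0.1,0.032,0,0]
    - [0,0,0,0,0]

```text
clock: 8.38
position: [0.5907, 0.185, 0.075]
ee_rot: [-0.502, 3.1, 0.0]
force: [0.5, 0.7, -0.4]
width: 0.007
gripper_force: 0.0
```

>>> apply_moves:
  commands:
    - [0,0.05,0.016,0,0]
    - [0,0.05,0.016,0,0]
    - [0,0,0,0,0]

```text
clock: 8.75
position: [0.5959, 0.1865, 0.0747]
ee_rot: [0.502, -3.101, 0.0]
force: [-2.6, -0.4, -0.5]
width: 0.004
gripper_force: 0.5
```

>>> apply_moves:
  commands:
    - [0,0.03,0.01,0,0]
    - [0,0,0,0,0]

```text
clock: 9.0
position: [0.5977, 0.1872, 0.0748]
ee_rot: [0.502, -3.101, 0.0]
force: [-1.3, 0.7, -1.9]
width: 0.002
gripper_force: 0.7
```

>>> apply_moves:
  commands:
    - [0,0.03,0.01,0,0]
    - [0,0,0,0,0]

```text
clock: 9.25
position: [0.5988, 0.1877, 0.0747]
ee_rot: [0.502, -3.1, 0.0]
force: [-5.1, -1.1, -0.0]
width: 0.004
gripper_force: 2.2
```

>>> apply_moves:
  commands:
    - [0,0.02,0.007,0,0]
    - [0,0,0,0,0]

```text
clock: 9.5
position: [0.5992, 0.1878, 0.0746]
ee_rot: [0.502, -3.098, 0.001]
force: [-8.4, -2.0, 2.2]
width: 0.005
gripper_force: 3.9
```

The force rises with no further travel, so the lever is at its stop. Backing off, rising and checking.

>>> apply_moves:
  commands:
    - [0,-0.15,-0.05,0,0]
    - [0,-0.1,-0.03,0.1,0]
    - [0,0,0,0.7,0]
    - [0,0,0,0.8,0]
    - [0,-0.6,0,0.8,0]
    - [0,-0.8,0,0,0]
    - [0,-0.8,0,0,0]
    - [0,0,0,0,0]
    - [0,0,0,0,0]

```text
clock: 10.62
position: [0.4547, 0.1836, 0.2198]
ee_rot: [-0.502, 3.099, 0.001]
force: [-0.2, 0.0, 0.7]
width: 0.005
gripper_force: 0.0
```

```bash
python3 - <<'E'
from h import *
p,d,c=grab("side"); t,_,_=grab("top")
a=cv2.resize(p[170:290,240:340],None,fx=4,fy=4,interpolation=2); b=cv2.resize(t[180:300,235:335],None,fx=4,fy=4,interpolation=2)
cv2.imwrite("pics/s3.png",np.hstack([a,b])[:,:,::-1]); print(observe()["position"],observe()["force"])
E
```

```text
[0.45503283 0.18343522 0.21930482] [0.47959641 0.42365324 0.57476212]
```

View pics/s3.png

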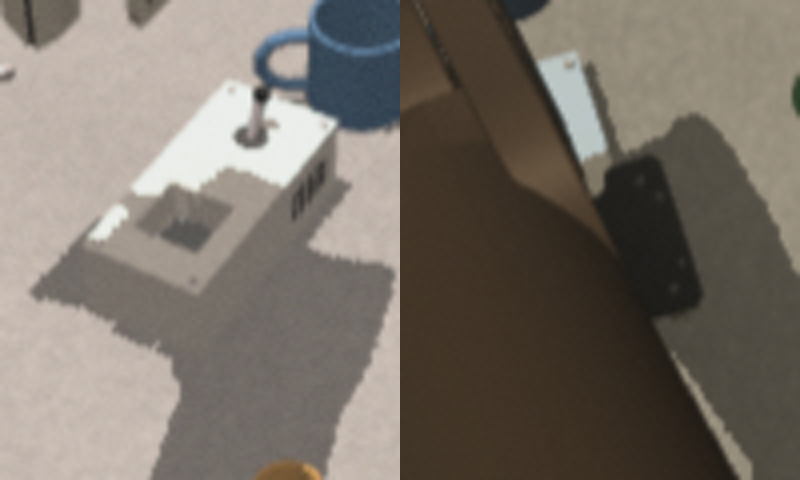

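The side view shows the lever leaning away from the well, with the ball at side px (305.5,193.7). Checking its angle numerically.

```bash
python3 - <<'E'
from h import *
c=imaging.camera_params("side"); e=np.array([np.cos(.318),np.sin(.318),0])
for a in(0,.5,.7,.8,.9):
    P=np.array([.5586,.1744,.054])+e*(.045+.03*np.sin(a-.45))+[0,0,.03*np.cos(a-.45)]; print(a,proj(c,P))
S=[np.load("side.npz")["p"],grab("side")[0]]
for p in S:
    q=p[185:215,290:318].astype(int); n,l,st,ce=cv2.connectedComponentsWithStats((q.max(2)<60).astype(np.uint8)); print([(s[4],x+[290,185]) for s,x in zip(st[1:],ce[1:]) if s[4]>4])
E
```

```text
0 [300.06545312 199.44534803]
0.5 [303.08067039 195.10565138]
0.7 [304.29792169 193.99742566]
0.8 [304.88322108 193.6032441 ]
0.9 [305.44493483 193.32061984]
[(np.int32(7), array([300., 200.]))]
[(np.int32(5), array([304.8, 193.4]))]
```

```bash
python3 -c "
from cell import arm
print(arm.sign_off())"
```

```text
the job is handed in; nothing more can be done
None
```

I held the square reset key at its hard stop for about 1.5 s, let it up, then pushed the lever over to its stop; the camera puts it at about 0.8 to 0.9 rad. I never reached for the fan's box or anything else on the bench. The job is handed in, but no verdict came back.

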